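Open the battery stand's prop leg and rest the magazine on it

TASK

Swing the prop leg of the little grey battery stand up and back by pushing it until it sits firmly against its stop (press it home with at least 6 N, but never more than 20 N on the leg). Then pick up the taller battery magazine and set it, without dropping it, on its narrow end in the middle of the stand's trough, broad side to the leg, so that it leans back against the leg and stays there. Leave the other things on the desk where they are.

Things in the scene. Friction and masses are not known exactly. Their poses are not given: they have to be found in the camera images.
- stand: Low grey printed stand fixed to the desk: base plate 120 (x) by 90 (y) by 12 mm thick. Origin: centre of the plate's underside, on the desk; x points to its back, y to its left, z up; its front (-x) faces roughly towards the robot. Across its front runs a lip 6 mm thick (stand x -42 to -36 mm, full width), its top 26 mm above the desk.
- trough (a point): Middle of the trough's floor (stand x -19 mm, 12 mm above the desk). The trough takes the magazine: it is the plate's top between the lip's inner face and two small hinge lugs behind it (front faces at stand x -2 mm, y +-27 mm, tops 22 mm above the desk), 34 mm front to back and 90 mm wide, open at its ends.
- leg: The stand's prop leg: grey flat frame with a window, 90 mm long, 40 wide (y), 6 thick. Origin on the hinge axis (its y), at stand x +4 mm, z 18 mm; the leg runs along its own -x. Flat to the front is 0 rad, upright 1.57. It starts leaning forward over the trough at 0.68 to 1.27 rad; pushed up and over to the back it meets a stop past upright. Stops differ: 1.88 to 2.12 rad.
- leg_tip (a point): Middle of the leg's free end, 90 mm from the hinge axis. Stiff hinge: the leg stays where it is left; moving it takes about 2 N at 70 mm out. Lift as you push while it leans low: a level push jams it. The stop is slightly springy: there the force at 70 mm rises about 4 to 6 N per mm of push. Home: held still there with 6 N or more by the fingers; 20 N strains it.
- magazine: The battery magazine to be put on the stand: upright grey printed block with seven black cells lying one above another, open on both broad faces (it has no front or back), 20 mm thick (x), 56 mm wide (y), 110 mm tall (z), 0.16 to 0.26 kg, the taller of two such magazines. Origin: centre of its underside. It starts standing upright on the desk.
- magazine_top (a point): Centre of the magazine's top face, 110 mm above its origin.
- small_magazine: Bystander: a shorter magazine of thinner cells, 22 by 50 by 70 mm tall, standing behind the tall one. Origin: centre of underside.
- caddy: Bystander: grey open battery caddy 52 by 94 by 42 mm with six upright cells. Origin: centre of underside.
- cell_a: Bystander: single battery cell standing upright, 14.5 mm across, 50 mm tall. Origin: centre of underside.
- cell_b: Bystander: single cell like cell_a, standing beside the stand.
- cell_c: Bystander: single cell like cell_a.
- screw_jar: Bystander: small jar with a metal lid, 52 mm across, 60 mm tall. Origin: centre of underside.
- mug: Bystander: white mug, 80 mm across, 92 mm tall. Origin: centre of underside.
- screwdriver: Bystander: screwdriver lying on the desk, 190 mm long.
Things that resemble listed ones, but are neither listed nor needed, are in the scene too. Leave any blue or orange look-alike of the magazine alone.

How it is judged:
On the way, in this order (a step that is already met when the one before it is completed fails the run):
1. the prop leg is swung back and held pressed on its stop by the fingers with 6 N or more, no longer moving (contact force between the fingers and leg above 6 N and angular speed of leg below 0.1 rad/s and x of leg_tip in the frame of stand above 0.028 m), for 0.2 s.
2. the tall magazine is lifted off the desk (height (world z) of magazine above 0.03 m), for 0.1 s.
At the end, for the whole second after the job is handed in: The leg leans back past upright on its stop; the tall magazine stands on the stand's plate between lip and hinge, within 15 mm of the middle of the trough and within 0.2 rad of square to it, leaning back 0.22 to 0.85 rad against the leg, released and at rest (x of leg_tip in the frame of stand above 0.028 m and contact force between magazine and leg above 0.02 N and contact force between magazine and stand above 0.3 N and angle between magazine's own z axis and vertical between 0.22 and 0.85 rad and z of magazine in the frame of stand between 0.01 and 0.024 m and x of magazine in the frame of stand between -0.034 and 0.004 m and x of magazine_top in the frame of stand above 0.006 m and y of magazine in the frame of stand between -0.015 and 0.015 m and angle between the y axis of magazine and the y axis of stand, either way round below 0.2 rad and linear speed of magazine below 0.02 m/s); the robot touches nothing.
It fails at once if more than 20 N on the prop leg (contact force between anything else and leg above 20 N).
It fails at once if the magazine is dropped: it falls unheld faster than 0.6 m/s (contact force between the fingers and magazine below 0.05 N and linear speed of magazine above 0.6 m/s).
It fails at once if a bystander is moved by more than 30 mm or knocked over (distance of any of small_magazine, caddy, cell_a, cell_b, cell_c, screw_jar, mug, screwdriver from where it was at the start of the episode above 0.03 m or angle between any of small_magazine, caddy, cell_a, cell_b, cell_c, screw_jar, mug's own z axis and vertical above 0.5 rad).
It also fails if it takes over 72 s, if anything falls off the work surface, if the arm or the gripper's body presses on something with over 40 N, if the wrist force passes 120 N, or if a joint passes its speed limit or range.

ROBOT

A 6-joint arm with a two-finger parallel gripper is mounted at the origin on the work surface. World frame = base frame: x ahead of the robot, y to its left, z up, the work surface at z = 0. Lengths are in m, angles in rad, forces in N, time in s.
With the tool pointing down it reaches from about 0.3 to 0.775 m from the base axis. Payload 14.6 kg.
Tool frame: the origin (TCP) lies at the very end of the fingers, on their centre line; the grasp point (between the pads) lies 19 mm behind it; z points along the fingers, y is the line along which they close (so a half turn about z gives the same grasp; the last joint's range is limited). The gripper opens to 94 mm and grips with 3 to 60 N. Pads are 16 mm wide; open, the fingers measure 119 mm over their backs; the gripper's body (75 mm by 177 mm) begins 78 mm behind the grasp point.
Start: joints at [1.23, 0.3, 1.521, -0, 1.321, -0.067], TCP at [0.149, 0.53, 0.205] pointing down, gripper open.
Joint ranges: [-3.03, 3.03], [-0.79, 2.21], [0.23, 2.52], [-1.04, 4.18], [0, 3.07], [-2.55, 2.55]. Speed limits (rad/s): [2.22, 2.22, 2.57, 3.14, 3.14, 3.14].

INTERFACE

Orientations are given as [roll, pitch, yaw] about the fixed x, y, z axes, in that order (R = Rz(yaw) Ry(pitch) Rx(roll)).
In Python, from station import ctrl gives the robot as it stands.
- The arm moves only by the tool move_arm, never from a script. Its argument "increments" is a list of rows, each a list of 7 numbers: the opening, from 0 (shut) to 1 (fully open), then the shift along the tool's x, y, z in units of 50 mm (1.0 is 50 mm), then the turn, a rotation vector about the tool's x, y, z in rad. In form: [[claw, tx, ty, tz, rx, ry, rz], ...]. A call has 1 to 20 rows; each row shifts and turns the commanded pose from where the row before left it, along the tool's axes as they then stand; what a row does not reach is not made up. A row lasts 1/10 s, in which the tool goes at most 50 mm and 8.59 degrees, less where a joint would pass 70% of its speed; a pose out of reach is approached as far as the arm can. A call is refused whole if a number of a shift passes 1 or a number of a turn 0.15, either way. A call with a gripper value outside its range is refused whole. The fingers move at their own pace and stop on an object; "force" is the grip in N (left out, the last holds). Time passes only in rows, so rows that do not move let the fingers close. It gives the time, the measured TCP pose, the force, the opening and the grip force at its end, in the units of the state.
- ctrl.get_obs(): the state, without advancing time (a new reading comes with each control period).
- ctrl.camera(name): name is "scene" or "top" or "wrist"; returns a dict with "color" (400x640x3 uint8, blue, green, red), "K" (3x3 intrinsics, pixels), "distortion" ([k1, k2, p1, p2, k3] as OpenCV has them; the pictures are not rectified), "pose" (4x4, takes a point from camera to world coordinates); the wrist camera has in their place "tool_from_camera" (4x4, takes a point from camera to tool coordinates, whose origin is the TCP and whose axes are the flange's). Camera axes: x right, y down, z forward; pixel columns grow to the right and rows downward; lengths in m; the calibration is good to about 2 mm. A picture is of the moment at which its call begins: read the wrist's pose just before it. There is no depth.
- ctrl.hand_in(): hands the job in; it is judged then, once.
Trained networks look in a picture, given as the dict that the camera call returned (one of the last four; its "shot" number tells which), for a name from the list of things; names that differ only in an ending like _2 or _b are one class to them, and where a whole thing is asked for, a point or a joint stands for the part that bears it (a point fixed in the world has none). Each returns a list of dicts, best first, with "conf" (0 to 1); they miss things now and then, are a little off and sometimes report something else, mostly with a low value. They report only what shows in the picture. A call takes as long as a camera call. They do not tell look-alikes from the thing itself.
- ctrl.cut_out(name, picture): "mask" (400x640 bool, what is visible of it) and "centre" ([row, column] in pixels, amid what is visible of it).
The state is a dict: "time_s": time; "qpos": joint angles; "joint_vel": joint speeds; "tau": joint torques, N m; "ee_pos": TCP position; "eef_rot": TCP orientation; "force": force on the tool from outside, world axes, zero at the start; "moment": the same for the moment, N m; "grip_width": finger opening in m; "grip_force": force on a finger pad.
Only numpy, scipy, OpenCV 4.12 (cv2) and the standard library are available. Lean on these libraries where they do the work, as an engineer would, in place of code of your own. Each camera call takes 0.05 s, during which the arm holds its last target. There are 200 camera calls.

## Working session

There is one attempt and no reset: what is moved stays moved. The work goes in short steps, Python scripts to look and compute and a tool call to move; the robot and the scene stay as the last step left them, time stands still between calls to the robot, and variables do not carry over. Pictures are saved under pics/ and viewed, at most 10 in all, crops included, and the job is handed in when it is done.

Besides the shell and the picture viewer there is one more tool, called after ">>>" by a JSON object that holds its "fn" and its "kwargs". move_arm: Moves the arm, as the interface text tells. Its arguments: {"type":"object","properties":{"increments":{"type":"array","items":{"type":"array","items":{"type":"number"}}},"force":{"type":"number"}},"required":["increments"]}

```bash
ls; mkdir -p pics; python3 - <<'E'
from station import ctrl
import cv2,numpy as np
a=ctrl.camera("scene");b=ctrl.camera("top")
cv2.imwrite("pics/s.png",a["color"]);cv2.imwrite("pics/t.png",b["color"])
for p,n in((a,"scene"),(b,"top")):
    print(n,p["K"].round(1).tolist(),np.round(p["pose"],3).tolist(),p["distortion"])
    for k in["stand","leg","magazine","small_magazine","cell_b","caddy","mug","screw_jar"]:
        print(k,[(round(d["conf"],2),np.round(d["centre"]).tolist(),int(d["mask"].sum())) for d in ctrl.cut_out(k,p)][:4])
E
```

```text
pics
scene [[399.5, 0.0, 324.6], [0.0, 399.5, 191.5], [0.0, 0.0, 1.0]] [[-0.601, 0.494, -0.629, 1.246], [0.799, 0.379, -0.466, 0.525], [0.008, -0.782, -0.623, 0.766], [0.0, 0.0, 0.0, 1.0]] [-0.07518343  0.          0.          0.          0.        ]
stand [(0.83, [224.0, 383.0], 1371)]
leg [(0.8, [206.0, 383.0], 399)]
magazine [(0.92, [152.0, 279.0], 455), (0.79, [168.0, 264.0], 445), (0.7, [176.0, 296.0], 606), (0.68, [164.0, 310.0], 471)]
small_magazine [(0.76, [196.0, 276.0], 384)]
cell_b [(0.61, [238.0, 397.0], 86), (0.44, [189.0, 336.0], 77)]
caddy [(0.6, [247.0, 283.0], 992), (0.54, [256.0, 473.0], 539), (0.5, [208.0, 381.0], 417)]
mug [(0.75, [160.0, 204.0], 921), (0.46, [174.0, 296.0], 628)]
screw_jar [(0.91, [291.0, 435.0], 663)]
top [[374.5, 0.0, 323.6], [0.0, 374.5, 202.0], [0.0, 0.0, 1.0]] [[0.0, -0.999, 0.044, 0.525], [-1.0, 0.0, 0.009, 0.012], [-0.009, -0.044, -0.999, 1.158], [0.0, 0.0, 0.0, 1.0]] [-0.02548123  0.          0.          0.          0.        ]
stand []
leg [(0.69, [231.0, 275.0], 179), (0.22, [221.0, 374.0], 148)]
magazine [(0.79, [211.0, 408.0], 186), (0.78, [243.0, 419.0], 329), (0.64, [218.0, 374.0], 171), (0.54, [245.0, 374.0], 196)]
small_magazine [(0.43, [192.0, 370.0], 156), (0.43, [148.0, 326.0], 569)]
cell_b [(0.65, [226.0, 275.0], 1095), (0.64, [191.0, 370.0], 152)]
caddy [(0.58, [148.0, 325.0], 600)]
mug [(0.9, [185.0, 470.0], 890)]
screw_jar [(0.51, [185.0, 202.0], 291)]
```

```bash
python3 - <<'E'
import cv2,numpy as np
a=cv2.imread("pics/s.png")[120:320,190:510];b=cv2.imread("pics/t.png")[110:290,180:500]
cv2.imwrite("pics/c1.png",cv2.resize(a,None,fx=2.5,fy=2.5,interpolation=2));cv2.imwrite("pics/c2.png",cv2.resize(b,None,fx=2.5,fy=2.5,interpolation=2))
E
```

```text
(no output)
```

View pics/c1.png

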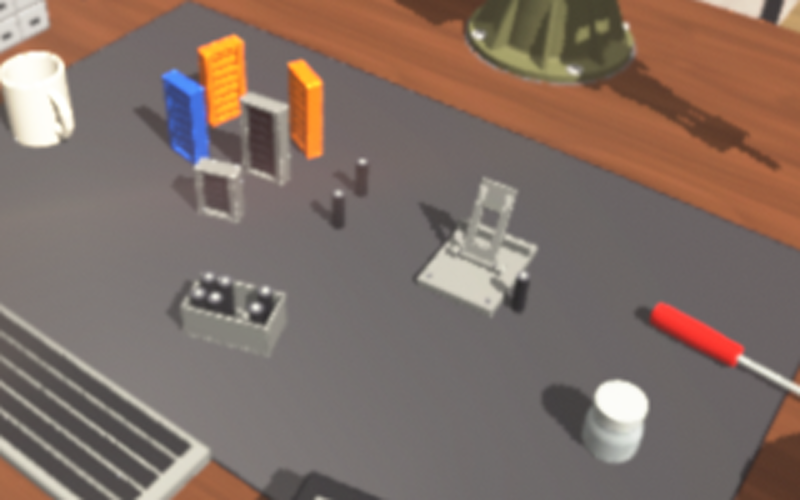

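View pics/c2.png

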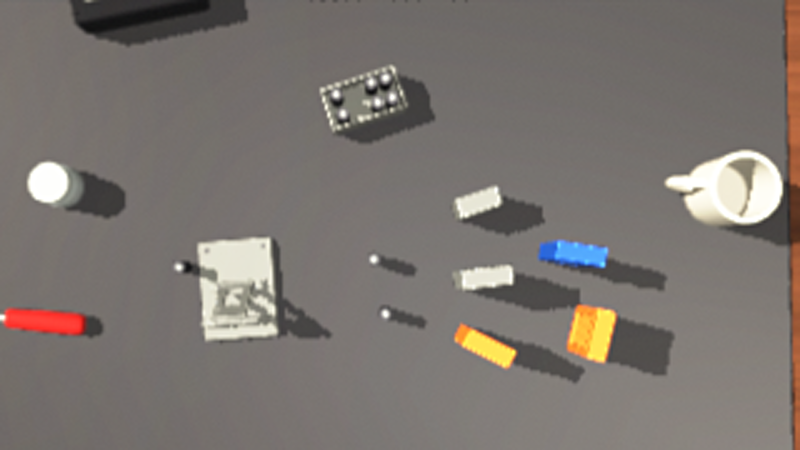

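The tall grey magazine shows at scene px (296,175) and top px (375,221). Things that could be mistaken for it:
- blue look-alike at scene (264,168)
- orange look-alikes at scene (279,152) and (310,164)
- small grey magazine at scene (276,196)

I choose the tall grey one. The stand is at top px (275,226), with its leg leaning forward and cell_b just to its left.

```bash
cat > h.py <<'E'
from station import ctrl
import cv2,numpy as np
from scipy.spatial.transform import Rotation as R
def state():
    o=ctrl.get_obs(); return o,np.array(o["ee_pos"]),R.from_euler("xyz",o["eef_rot"])
def campose(name):
    o,p,r=state(); c=ctrl.camera(name)
    if name=="wrist":
        T=np.eye(4);T[:3,:3]=r.as_matrix();T[:3,3]=p
        P=T@np.array(c["tool_from_camera"])
    else: P=np.array(c["pose"])
    return c,P
def pix2plane(c,P,uv,z):
    n=cv2.undistortPoints(np.array(uv,float).reshape(-1,1,2),c["K"],np.array(c["distortion"]))[:,0]
    d=np.c_[n,np.ones(len(n))]@P[:3,:3].T
    return P[:3,3]+d*((z-P[2,3])/d[:,2])[:,None]
def proj(c,P,X):
    Q=np.linalg.inv(P); return cv2.projectPoints(np.array(X,float).reshape(-1,3),cv2.Rodrigues(Q[:3,:3])[0],Q[:3,3],c["K"],np.array(c["distortion"]))[0][:,0]
def tool(yaw,tilt):  # pointing down, tool y along +-stand y; tilt>0: fingers point ahead (+x of yaw)
    return R.from_euler("z",yaw)*R.from_euler("y",-tilt)*R.from_euler("x",np.pi)
def plan(pos,rot):
    """turn (tool axes, rad) first, then shift in units of 50 mm in the turned axes"""
    o,p,r=state()
    rv=(r.inv()*rot).as_rotvec(); sh=rot.inv().apply(np.array(pos)-p)/.05
    print("at",p.round(4),np.round(o["eef_rot"],3),"t",o["time_s"],"F",np.round(o["force"],2))
    print("turn",rv.round(3),"then shift",sh.round(2))
E
python3 - <<'E'
from h import *
o,p,r=state();print(o["time_s"],o["eef_rot"],o["force"])
c,P=campose("wrist");print(np.round(c["tool_from_camera"],3).tolist(),c["K"])
c,P=campose("top")
o=np.array([180,110])
q=np.array([[198,241],[271,238],[278,335],[205,340]])/2.5+o
X=pix2plane(c,P,q,.012);print(X.round(3),X.mean(0))
print("mag",pix2plane(c,P,np.array([[460,272],[513,266],[514,286],[458,289],])/2.5+o,.11).round(3))
plan([.36,.14,.3],tool(0.07,0)); 
E
```

```text
0.9 [3.14158641e+00 2.21114551e-05 2.86779312e+00] [-0.52545135 -0.19629098  0.36623751]
[[-0.0, -0.963, -0.268, 0.077], [1.0, -0.0, -0.0, 0.0], [0.0, -0.268, 0.963, -0.179], [0.0, 0.0, 0.0, 1.0]] [[355.68729633   0.         322.2166893 ]
 [  0.         355.68729633 199.94872925]
 [  0.           0.           1.        ]]
[[0.562 0.22  0.012]
 [0.566 0.13  0.012]
 [0.447 0.121 0.012]
 [0.441 0.211 0.012]] [0.50381292 0.17057748 0.012     ]
mag [[ 0.524 -0.091  0.11 ]
 [ 0.531 -0.151  0.11 ]
 [ 0.508 -0.152  0.11 ]
 [ 0.505 -0.089  0.11 ]]
at [0.1487 0.5295 0.2055] [ 3.142 -0.     2.868] t 1.0 F [0.09 0.67 0.23]
turn [-0.    -0.     2.798] then shift [ 3.67  8.07 -1.89]
```

```bash
sed -i 's/\*R.from_euler("x",np.pi)$/*R.from_euler("x",np.pi)*R.from_euler("z",np.pi)/' h.py; python3 - <<'E'
from h import *
plan([.46,.17,.23],tool(0.07,0)); 
E
```

```text
at [0.1487 0.5295 0.2055] [ 3.142 -0.     2.868] t 1.0 F [0.09 0.67 0.23]
turn [ 0.    -0.    -0.344] then shift [-5.71 -7.61 -0.49]
```

>>> {"fn": "move_arm", "kwargs": {"increments": [[0.25,0,0,-0.1,0,0,-0.086],[0.25,0,0,-0.1,0,0,-0.086],[0.25,0,0,-0.1,0,0,-0.086],[0.25,0,0,-0.1,0,0,-0.086],[0.25,-0.48,-0.64,0,0,0,0],[0.25,-0.48,-0.64,0,0,0,0],[0.25,-0.48,-0.64,0,0,0,0],[0.25,-0.48,-0.64,0,0,0,0],[0.25,-0.48,-0.64,0,0,0,0],[0.25,-0.48,-0.64,0,0,0,0],[0.25,-0.48,-0.64,0,0,0,0],[0.25,-0.48,-0.64,0,0,0,0],[0.25,-0.48,-0.64,0,0,0,0],[0.25,-0.48,-0.64,0,0,0,0],[0.25,-0.48,-0.64,0,0,0,0],[0.25,-0.43,-0.57,0,0,0,0],[0.25,0,0,0,0,0,0],[0.25,0,0,0,0,0,0]]}}

```text
time_s: 2.8
ee_pos: [0.4603, 0.1696, 0.2253]
eef_rot: [3.142, -0.0, -3.073]
force: [-0.7, 1.2, -0.4]
grip_width: 0.0236
grip_force: 0.0
```

```bash
python3 - <<'E'
from h import *
plan([.46,.17,.23],tool(0.07,0))
c,P=campose("wrist");np.savez("w1.npz",img=c["color"],P=P,K=c["K"],D=c["distortion"])
cv2.imwrite("pics/w1.png",c["color"])
for k in["stand","leg","cell_b"]:
  print(k,[(round(d["conf"],2),np.round(d["centre"]).tolist(),int(d["mask"].sum())) for d in ctrl.cut_out(k,c)][:3])
E
```

```text
at [0.4603 0.1696 0.2253] [ 3.142 -0.    -3.073] t 2.8 F [-0.68  1.19 -0.36]
turn [ 0.    -0.    -0.001] then shift [ 0.01  0.01 -0.09]
stand [(0.9, [200.0, 324.0], 7126)]
leg []
cell_b [(0.7, [178.0, 160.0], 429), (0.7, [233.0, 172.0], 371), (0.67, [241.0, 376.0], 303)]
```

View pics/w1.png

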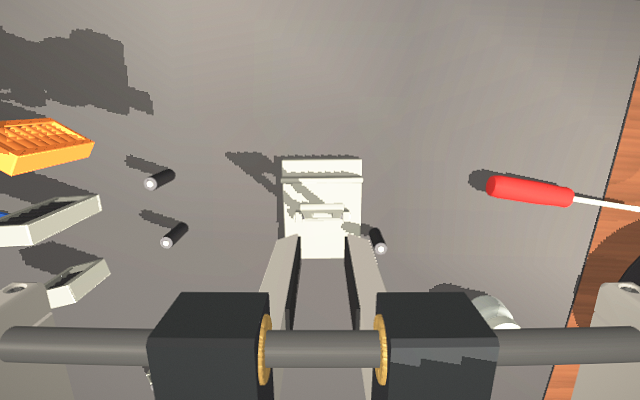

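```bash
python3 - <<'E'
import cv2
a=cv2.imread("pics/w1.png")[145:265,260:400];cv2.imwrite("pics/w1c.png",cv2.resize(a,None,fx=5,fy=5,interpolation=cv2.INTER_CUBIC))
E
```

```text
(no output)
```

View pics/w1c.png

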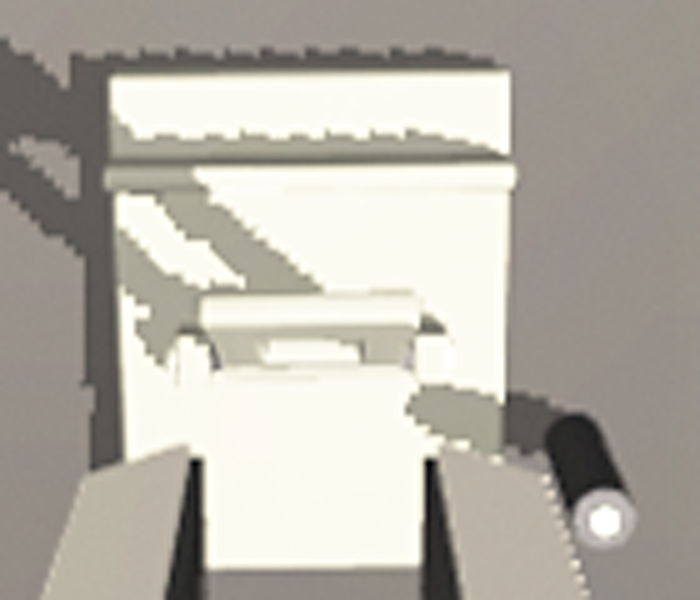

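```bash
cat > fit.py <<'E'
from h import *
from scipy.optimize import least_squares
w=np.load("w1.npz");c={"K":w["K"],"distortion":w["D"]};P=w["P"]
f=lambda x,y:((x+.5)/5-.5+260,(y+.5)/5-.5+145)
def legpt(a,r,y,n): # n toward front/under face
    return [.004-np.cos(a)*r-np.sin(a)*n,y,.018+np.sin(a)*r-np.cos(a)*n]
def model(q):
    x,y,yaw,a=q
    S=[[-.06,s*.045,.010] for s in(-1,1)]+[[-.042,s*.045,.026] for s in(-1,1)]+[[.06,0,.012]]
    S+=[legpt(a,.09,s*.02,n) for n in(.003,-.003) for s in(-1,1)]
    return R.from_euler("z",yaw).apply(S)+[x,y,0]
m=[f(110,73),f(511,71),f(106,164),f(516,163),f(312,569),f(200,296),f(420,292),f(202,328),f(418,325)]
def res(q):
    e=proj(c,P,model(q))-np.array(m); e[4,0]=0; return e.ravel()
if __name__=="__main__":
    s=least_squares(res,[.504,.17,.07,1.0]);print(s.x.round(4));print(s.fun.reshape(-1,2).round(1))
E
python3 fit.py
```

```text
[0.5056 0.1721 0.0744 1.1673]
[[-0.3 -0.2]
 [ 0.2 -0.3]
 [-0.5  0.4]
 [ 0.4  0.1]
 [ 0.   0. ]
 [-0.4 -0.4]
 [ 0.5  0.2]
 [-0.8 -0.1]
 [ 1.   0.3]]
```

```bash
cat >> h.py <<'E'
SX,SY,YAW=.5056,.1721,.0744
def s2w(p): return R.from_euler("z",YAW).apply(p)+[SX,SY,0]
def w2s(p): return R.from_euler("z",-YAW).apply(np.array(p)-[SX,SY,0])
def legpt(a,r,n): return np.array([.004-np.cos(a)*r-np.sin(a)*n,0,.018+np.sin(a)*r-np.cos(a)*n])
def tcp_for(a,r,n,t): return legpt(a,r,n)-.008*np.array([np.cos(t),0,np.sin(t)])
E
python3 - <<'E'
from h import *
t=.6;rot=tool(YAW,t);A=s2w(tcp_for(1.167,.07,.023,t))
print(A,rot.as_matrix().round(2).tolist());plan(A,rot)
prev=A
for a in [1.167,1.23,1.3,1.37,1.44,1.51,1.58,1.65,1.72,1.79,1.82,1.85,1.88,1.95,2.02,2.1]:
    B=s2w(tcp_for(a,.07,.003,t));print(a,(rot.inv().apply(B-prev)/.05).round(3));prev=B
E
```

```text
[0.45448501 0.16829001 0.0688162 ] [[-0.82, -0.07, 0.56], [-0.06, 1.0, 0.04], [-0.56, -0.0, -0.83]]
at [0.4597 0.1707 0.2256] [ 3.141  0.    -3.07 ] t 3.0 F [-0.08 -0.95  0.07]
turn [-0.001 -0.6   -0.003] then shift [ 1.86 -0.04  2.53]
1.167 [-0.392  0.     0.078]
1.23 [-0.087 -0.     0.016]
1.3 [-0.095 -0.     0.024]
1.37 [-0.093  0.     0.031]
1.44 [-0.091  0.     0.037]
1.51 [-0.088  0.     0.044]
1.58 [-0.085 -0.     0.05 ]
1.65 [-0.081  0.     0.055]
1.72 [-0.077  0.     0.061]
1.79 [-0.072 -0.     0.066]
1.82 [-0.03 -0.    0.03]
1.85 [-0.029 -0.     0.031]
1.88 [-0.028  0.     0.032]
1.95 [-0.061 -0.     0.077]
2.02 [-0.055  0.     0.081]
2.1 [-0.056  0.     0.097]
```

>>> {"fn": "move_arm", "kwargs": {"increments": [[0.2,0.3,0,0,0,-0.12,0],[0.2,0.3,0,0,0,-0.12,0],[0.2,0.3,0,0,0,-0.12,0],[0.2,0.3,0,0,0,-0.12,0],[0.2,0.3,0,0,0,-0.12,0],[0.2,0,0,0,0,0,0],[0.2,0,0,0,0,0,0]]}}

```text
time_s: 3.7
ee_pos: [0.3882, 0.1656, 0.2085]
eef_rot: [3.141, 0.6, -3.07]
force: [0.5, 0.4, 0.2]
grip_width: 0.0187
grip_force: 0.0
```

```bash
python3 - <<'E'
from h import *
t=.6;plan(s2w(tcp_for(1.167,.07,.023,t)),tool(YAW,t))
E
```

```text
at [0.3882 0.1656 0.2085] [ 3.141  0.6   -3.07 ] t 3.7 F [0.54 0.42 0.23]
turn [-0.001  0.    -0.002] then shift [ 0.48 -0.05  3.05]
```

>>> {"fn": "move_arm", "kwargs": {"increments": [[0.2,0.24,-0.02,0.3,0,0,0],[0.2,0.24,-0.03,0.45,0,0,0],[0.2,0,0,0.5,0,0,0],[0.2,0,0,0.5,0,0,0],[0.2,0,0,0.5,0,0,0],[0.2,0,0,0.5,0,0,0],[0.2,0,0,0.3,0,0,0],[0.2,0,0,0,0,0,0],[0.2,0,0,0,0,0,0]]}}

```text
time_s: 4.6
ee_pos: [0.4555, 0.1671, 0.0688]
eef_rot: [-3.141, 0.6, -3.072]
force: [-0.5, 0.1, -0.3]
grip_width: 0.019
grip_force: 0.0
```

>>> {"fn": "move_arm", "kwargs": {"increments": [[0.2,-0.1,0,0.02,0,0,0],[0.2,-0.1,0,0.02,0,0,0],[0.2,-0.1,0,0.02,0,0,0],[0.2,-0.08,0,0.015,0,0,0],[0.2,-0.04,0,0.01,0,0,0],[0.2,-0.045,0,0.01,0,0,0],[0.2,-0.05,0,0.01,0,0,0],[0.2,0,0,0,0,0,0]]}}

```text
time_s: 5.4
ee_pos: [0.4793, 0.1688, 0.0788]
eef_rot: [3.142, 0.6, -3.071]
force: [-0.6, -0.1, 0.2]
grip_width: 0.0188
grip_force: 0.3
```

>>> {"fn": "move_arm", "kwargs": {"increments": [[0.2,-0.09,0,0.024,0,0,0],[0.2,-0.09,0,0.03,0,0,0],[0.2,-0.09,0,0.035,0,0,0],[0.2,-0.088,0,0.044,0,0,0],[0.2,0,0,0,0,0,0]]}}

```text
time_s: 5.9
ee_pos: [0.4982, 0.1701, 0.0835]
eef_rot: [3.141, 0.6, -3.072]
force: [-0.1, -0.9, -0.7]
grip_width: 0.0189
grip_force: 0.1
```

```bash
python3 - <<'E'
from h import *
o,p,r=state();print(w2s(p),o["force"],o["qpos"])
c,P=campose("wrist");cv2.imwrite("pics/a1.png",np.hstack([cv2.resize(c["color"][130:330,220:420],(400,400),interpolation=cv2.INTER_CUBIC),cv2.resize(ctrl.camera("scene")["color"][150:270,320:440],(400,400),interpolation=cv2.INTER_CUBIC)]))
E
```

```text
[-0.00750704 -0.00144674  0.08347859] [-0.09121227 -0.87779507 -0.66461596] [ 0.33570976  0.17973888  2.13055739 -0.54950179  0.28787984 -0.8188621 ]
```

View pics/a1.png

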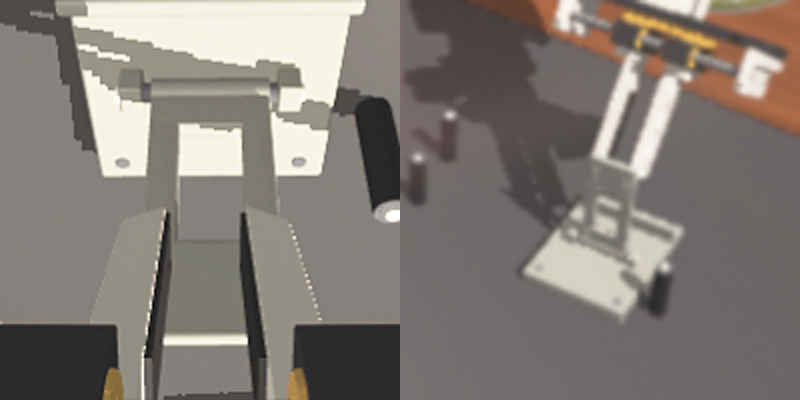

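>>> {"fn": "move_arm", "kwargs": {"increments": [[0.2,-0.085,0,0.05,0,0,0],[0.2,-0.081,0,0.055,0,0,0],[0.2,-0.077,0,0.06,0,0,0],[0.2,-0.06,0,0.05,0,0,0],[0.2,-0.03,0,0.025,0,0,0],[0.2,0,0,0,0,0,0]]}}

```text
time_s: 6.6
ee_pos: [0.5183, 0.1715, 0.0828]
eef_rot: [3.142, 0.6, -3.071]
force: [-1.1, -0.3, -0.3]
grip_width: 0.0188
grip_force: 0.2
```

```bash
cat > leg.py <<'E'
from h import *
from scipy.optimize import fsolve
o,p,r=state();q=w2s(p);t=.6
a,rr=fsolve(lambda v:(tcp_for(v[0],v[1],.003,t)-q)[[0,2]],[1.8,.07])
print("t",o["time_s"],"leg a",a.round(3),"r",rr.round(4),"F",np.round(o["force"],2))
B=tcp_for(a,rr,.003,t)
for d in(.03,.06): print(d,(tool(YAW,t).inv().apply(s2w(tcp_for(a+d,.07,.003,t))-s2w(B))/.05).round(3))
E
python3 leg.py
```

```text
t 6.6 leg a 1.829 r 0.0709 F [-1.09 -0.32 -0.3 ]
0.03 [-0.015  0.     0.042]
0.06 [-0.043  0.     0.074]
```

>>> {"fn": "move_arm", "kwargs": {"increments": [[0.2,-0.01,0,0.011,0,0,0],[0.2,-0.01,0,0.011,0,0,0],[0.2,-0.009,0,0.011,0,0,0],[0.2,0,0,0,0,0,0]]}}

```text
time_s: 7.0
ee_pos: [0.5202, 0.1717, 0.0823]
eef_rot: [3.142, 0.6, -3.071]
force: [-1.7, 0.2, -0.2]
grip_width: 0.0189
grip_force: 0.6
```

>>> {"fn": "move_arm", "kwargs": {"increments": [[0.2,-0.01,0,0.011,0,0,0],[0.2,-0.01,0,0.011,0,0,0],[0.2,-0.009,0,0.011,0,0,0],[0.2,0,0,0,0,0,0]]}}

```text
time_s: 7.4
ee_pos: [0.5223, 0.1718, 0.0817]
eef_rot: [3.142, 0.6, -3.071]
force: [-1.1, -0.6, -0.1]
grip_width: 0.0187
grip_force: 0.6
```

>>> {"fn": "move_arm", "kwargs": {"increments": [[0.2,-0.009,0,0.011,0,0,0],[0.2,-0.009,0,0.011,0,0,0],[0.2,-0.009,0,0.011,0,0,0],[0.2,0,0,0,0,0,0]]}}

```text
time_s: 7.8
ee_pos: [0.5244, 0.172, 0.0811]
eef_rot: [-3.142, 0.6, -3.071]
force: [-1.2, 0.0, -1.1]
grip_width: 0.0185
grip_force: 0.6
```

>>> {"fn": "move_arm", "kwargs": {"increments": [[0.2,-0.009,0,0.011,0,0,0],[0.2,-0.009,0,0.011,0,0,0],[0.2,-0.009,0,0.011,0,0,0],[0.2,0,0,0,0,0,0]]}}

```text
time_s: 8.2
ee_pos: [0.5264, 0.1721, 0.0805]
eef_rot: [-3.142, 0.6, -3.071]
force: [-0.7, -0.0, -1.0]
grip_width: 0.0188
grip_force: 0.6
```

>>> {"fn": "move_arm", "kwargs": {"increments": [[0.2,-0.009,0,0.012,0,0,0],[0.2,-0.009,0,0.012,0,0,0],[0.2,-0.008,0,0.012,0,0,0],[0.2,0,0,0,0,0,0]]}}

```text
time_s: 8.6
ee_pos: [0.5285, 0.1723, 0.0797]
eef_rot: [3.142, 0.6, -3.071]
force: [-1.3, 0.3, -0.4]
grip_width: 0.019
grip_force: 0.6
```

>>> {"fn": "move_arm", "kwargs": {"increments": [[0.2,-0.008,0,0.012,0,0,0],[0.2,-0.008,0,0.012,0,0,0],[0.2,-0.008,0,0.012,0,0,0],[0.2,0,0,0,0,0,0]]}}

```text
time_s: 9.0
ee_pos: [0.5305, 0.1724, 0.0789]
eef_rot: [3.142, 0.6, -3.071]
force: [-1.6, -0.8, 0.6]
grip_width: 0.0189
grip_force: 0.6
```

>>> {"fn": "move_arm", "kwargs": {"increments": [[0.2,-0.008,0,0.012,0,0,0],[0.2,-0.008,0,0.012,0,0,0],[0.2,-0.008,0,0.012,0,0,0],[0.2,0,0,0,0,0,0]]}}

```text
time_s: 9.4
ee_pos: [0.5325, 0.1725, 0.0781]
eef_rot: [-3.142, 0.6, -3.071]
force: [-0.8, -0.5, 0.4]
grip_width: 0.0192
grip_force: 0.6
```

```bash
python3 leg.py
```

```text
t 9.4 leg a 2.041 r 0.071 F [-0.82 -0.52  0.41]
0.03 [-0.004 -0.     0.046]
0.06 [-0.024  0.     0.082]
```

>>> {"fn": "move_arm", "kwargs": {"increments": [[0.2,-0.006,0,0.013,0,0,0],[0.2,-0.006,0,0.013,0,0,0],[0.2,-0.007,0,0.013,0,0,0],[0.2,0,0,0,0,0,0]]}}

```text
time_s: 9.8
ee_pos: [0.5344, 0.1727, 0.0771]
eef_rot: [3.142, 0.6, -3.071]
force: [-1.4, -0.1, -0.5]
grip_width: 0.0188
grip_force: 0.6
```

>>> {"fn": "move_arm", "kwargs": {"increments": [[0.2,-0.006,0,0.013,0,0,0],[0.2,-0.006,0,0.013,0,0,0],[0.2,-0.007,0,0.013,0,0,0],[0.2,0,0,0,0,0,0]]}}

```text
time_s: 10.2
ee_pos: [0.5362, 0.1728, 0.076]
eef_rot: [3.142, 0.6, -3.071]
force: [-2.5, -0.7, 1.3]
grip_width: 0.0189
grip_force: 1.4
```

Rising: the leg is at about 2.09 rad and starting to meet the stop.

>>> {"fn": "move_arm", "kwargs": {"increments": [[0.2,-0.006,0,0.012,0,0,0],[0.2,-0.005,0,0.012,0,0,0],[0.2,0,0,0,0,0,0]]}}

```text
time_s: 10.5
ee_pos: [0.5372, 0.1729, 0.0753]
eef_rot: [-3.141, 0.6, -3.071]
force: [-7.2, -0.3, 5.1]
grip_width: 0.0192
grip_force: 4.4
```

>>> {"fn": "move_arm", "kwargs": {"increments": [[0.2,-0.004,0,0.008,0,0,0],[0.2,0,0,0,0,0,0],[0.2,0,0,0,0,0,0],[0.2,0,0,0,0,0,0],[0.2,0,0,0,0,0,0]]}}

```text
time_s: 11.0
ee_pos: [0.5375, 0.1729, 0.0752]
eef_rot: [-3.141, 0.6, -3.071]
force: [-9.3, -0.5, 6.6]
grip_width: 0.019
grip_force: 5.5
```

```bash
python3 leg.py; python3 -c "
from h import *
print(w2s(state()[1]))"
```

```text
t 11.0 leg a 2.122 r 0.0706 F [-9.34 -0.47  6.63]
0.03 [-0.008  0.     0.043]
0.06 [-0.025 -0.     0.081]
[ 0.03182475 -0.0015281   0.07517406]
```

>>> {"fn": "move_arm", "kwargs": {"increments": [[0.2,0.02,0,-0.05,0,0,0],[0.2,0.1,0,-0.3,0,0,0],[0.2,0,0,-0.7,0,0,0],[0.2,0,0,-0.8,0,0,0],[0.2,0,0,-0.8,0,0,0],[0.7,0,0,-0.8,0,0,0],[0.7,0,0,-0.5,0,0.12,0],[0.7,0,0,0,0,0.12,0],[0.7,0,0,0,0,0.12,0],[0.7,0,0,0,0,0.12,0],[0.7,0,0,0,0,0.12,0],[0.7,0,0,0,0,0,0]]}}

```text
time_s: 12.2
ee_pos: [0.4228, 0.1646, 0.2342]
eef_rot: [-3.141, -0.003, -3.072]
force: [0.2, -0.4, 0.2]
grip_width: 0.0651
grip_force: 0.0
```

```bash
python3 - <<'E'
from h import *
plan([.43,-.12,.26],tool(0.08,0))
E
```

```text
at [0.4228 0.1646 0.2342] [-3.141e+00 -3.000e-03 -3.072e+00] t 12.2 F [ 0.15 -0.42  0.23]
turn [-0.    -0.003 -0.011] then shift [ 0.31 -5.69 -0.52]
```

>>> {"fn": "move_arm", "kwargs": {"increments": [[0.7,0.03,-0.3,-0.05,0,0,-0.01],[0.7,0.03,-0.57,-0.05,0,0,0],[0.7,0.03,-0.57,-0.05,0,0,0],[0.7,0.03,-0.57,-0.05,0,0,0],[0.7,0.03,-0.57,-0.05,0,0,0],[0.7,0.03,-0.57,-0.05,0,0,0],[0.7,0.03,-0.57,-0.05,0,0,0],[0.7,0.03,-0.57,-0.05,0,0,0],[0.7,0.03,-0.57,-0.05,0,0,0],[0.7,0.03,-0.57,-0.05,0,0,0],[0.7,0,-0.26,0,0,0,0],[0.7,0,0,0,0,0,0],[0.7,0,0,0,0,0,0]]}}

```text
time_s: 13.5
ee_pos: [0.4291, -0.1193, 0.2596]
eef_rot: [-3.141, 0.001, -3.062]
force: [0.1, -0.0, -0.6]
grip_width: 0.0656
grip_force: 0.0
```

```bash
python3 - <<'E'
from h import *
print(state()[1])
c,P=campose("wrist");np.savez("w2.npz",img=c["color"],P=P,K=c["K"],D=c["distortion"])
print([(round(d["conf"],2),np.round(d["centre"]).tolist(),int(d["mask"].sum())) for d in ctrl.cut_out("magazine",c)])
X=[(.517+a,-.121+b,z) for z in(0,.11) for a in(-.01,.01) for b in(-.028,.028)]
p=proj(c,P,X);print(p.round(0).tolist())
m=p.mean(0).astype(int);print(m)
y0=max(0,min(280,m[1]-60));x0=max(0,min(480,m[0]-80))
print(x0,y0);cv2.imwrite("pics/w2.png",cv2.resize(c["color"][y0:y0+120,x0:x0+160],None,fx=5,fy=5,interpolation=cv2.INTER_CUBIC))
E
```

```text
[ 0.42910345 -0.11934995  0.25957612]
[(0.96, [262.0, 203.0], 1397), (0.86, [187.0, 317.0], 2094), (0.77, [188.0, 202.0], 2610), (0.64, [253.0, 315.0], 2755)]
[[295.0, 222.0], [338.0, 225.0], [294.0, 236.0], [337.0, 239.0], [287.0, 258.0], [342.0, 262.0], [286.0, 276.0], [341.0, 280.0]]
[314 249]
234 189
```

View pics/w2.png

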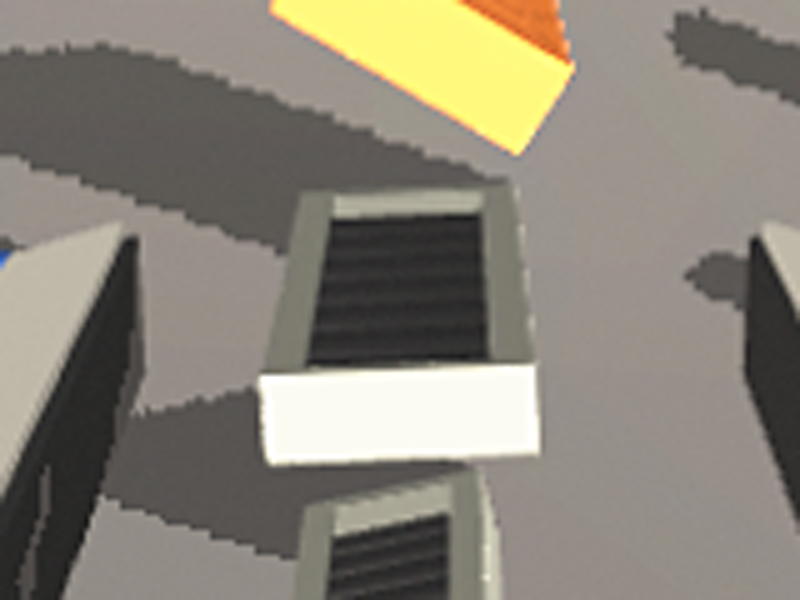

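The crop shows the grey tall magazine in the middle, with its top face at full px (286..342, 262..282). The orange look-alike is in front of it and the small magazine behind it, so the choice holds.

```bash
python3 - <<'E'
from h import *
from scipy.optimize import least_squares
w=np.load("w2.npz");c={"K":w["K"],"distortion":w["D"]};P=w["P"]
f=lambda x,y:((x+.5)/5-.5+234,(y+.5)/5-.5+189)
m=np.array([f(258,376),f(537,364),f(268,465),f(541,454),f(303,192),f(513,183)])
B=[[-.01,-.028,.11],[-.01,.028,.11],[.01,-.028,.11],[.01,.028,.11],[-.01,-.028,0],[-.01,.028,0]]
g=lambda q:R.from_euler("z",q[2]).apply(B)+[q[0],q[1],0]
s=least_squares(lambda q:(proj(c,P,g(q))-m).ravel(),[.517,-.121,.08])
print(s.x.round(4),s.fun.reshape(-1,2).round(1).tolist())
x,y,a=s.x
plan([x,y,.16],tool(a,0))
E
```

```text
[ 0.5203 -0.1211  0.1284] [[0.3, 0.2], [-0.1, 0.1], [-0.1, 0.1], [-0.3, -0.1], [-0.3, -0.1], [0.5, -0.3]]
at [ 0.4292 -0.119   0.2596] [-3.141  0.    -3.06 ] t 13.6 F [-0.5   0.16 -0.8 ]
turn [-0.     0.    -0.047] then shift [-1.8  -0.27  1.99]
```

>>> {"fn": "move_arm", "kwargs": {"increments": [[0.78,-0.45,-0.07,0,0,0,-0.047],[0.78,-0.45,-0.07,0.1,0,0,0],[0.78,-0.45,-0.07,0.2,0,0,0],[0.78,-0.45,-0.06,0.3,0,0,0],[0.78,0,0,0.4,0,0,0],[0.78,0,0,0,0,0,0],[0.78,0,0,0,0,0,0]]}}

```text
time_s: 14.3
ee_pos: [0.5201, -0.1224, 0.2102]
eef_rot: [-3.142, 0.0, -3.014]
force: [0.2, 0.1, -0.2]
grip_width: 0.0732
grip_force: 0.0
```

```bash
python3 - <<'E'
from h import *
plan([.5203,-.1211,.068],tool(.1284,0))
E
```

```text
at [ 0.5201 -0.1224  0.2102] [-3.142  0.    -3.014] t 14.3 F [ 0.2   0.06 -0.18]
turn [-0.  0. -0.] then shift [-0.01  0.03  2.84]
```

>>> {"fn": "move_arm", "kwargs": {"increments": [[0.78,0,0.02,0.4,0,0,0],[0.78,0,0,0.5,0,0,0],[0.78,0,0,0.5,0,0,0],[0.78,0,0,0.5,0,0,0],[0.78,0,0,0.5,0,0,0],[0.78,0,0,0.3,0,0,0],[0.78,0,0,0.14,0,0,0],[0.78,0,0,0,0,0,0]]}}

```text
time_s: 15.1
ee_pos: [0.5202, -0.122, 0.0682]
eef_rot: [-3.141, 0.0, -3.014]
force: [0.3, -0.9, 0.2]
grip_width: 0.0733
grip_force: 0.0
```

>>> {"fn": "move_arm", "kwargs": {"increments": [[0.5,0,0,0,0,0,0],[0.5,0,0,0,0,0,0],[0.5,0,0,0,0,0,0],[0.5,0,0,0,0,0,0],[0.5,0,0,0,0,0,0],[0.5,0,0,0,0,0,0]], "force": 20}}

```text
time_s: 15.7
ee_pos: [0.5206, -0.1222, 0.0686]
eef_rot: [-3.141, 0.002, -3.014]
force: [-0.5, 1.6, 7.6]
grip_width: 0.0565
grip_force: 20.0
```

>>> {"fn": "move_arm", "kwargs": {"increments": [[0.5,0,0,-0.05,0,0,0],[0.5,0,0,-0.2,0,0,0],[0.5,0,0,-0.4,0,0,0],[0.5,0,0,-0.5,0,0,0],[0.5,0,0,-0.5,0,0,0],[0.5,0,0,-0.5,0,0,0],[0.5,0,0,-0.5,0,0,0],[0.5,0,0,-0.3,0,0,0],[0.5,0,0,0,0,0,0],[0.5,0,0,0,0,0,0]], "force": 30}}

```text
time_s: 16.7
ee_pos: [0.5197, -0.122, 0.2148]
eef_rot: [3.141, -0.0, -3.014]
force: [-0.5, 0.5, -2.7]
grip_width: 0.0559
grip_force: 29.9
```

```bash
python3 - <<'E'
from h import *
phi=2.09-np.pi/2
tip=legpt(2.09,.09,.003);print("tip front edge",tip)
g=.087-.0004   # grasp (TCP+19mm) height on magazine -> TCP height on magazine
h=.0680        # TCP height above magazine underside
for xb in(-.008,-.012,-.016):
    th=np.arctan2(tip[0]-xb,tip[2]-.012);print(xb,th)
xb=-.010;th=np.arctan2(tip[0]-xb,tip[2]-.012)
u=np.array([np.sin(th),0,np.cos(th)]);f=np.array([-np.cos(th),0,np.sin(th)])
for clr in((-.012,.06),(-.006,.01),(-.004,0)):   # offset x, z of back bottom edge
    b=np.array([xb+clr[0],0,.012+clr[1]]);T=b+.010*f+h*u;print(clr,th,s2w(T));plan(s2w(T),tool(YAW,-th))
E
```

```text
tip front edge [0.04605236 0.         0.09762788]
-0.008 0.5630790706595782
-0.012 0.5957810184342005
-0.016 0.6270949404869138
(-0.012, 0.06) 0.5796050201568143 [0.51245735 0.17261113 0.13437111]
at [ 0.5197 -0.122   0.2148] [ 3.141 -0.    -3.014] t 16.7 F [-0.52  0.52 -2.7 ]
turn [-0.015  0.579  0.051] then shift [-1.13  5.89  1.19]
(-0.006, 0.01) 0.5796050201568143 [0.51844075 0.17305712 0.08437111]
at [ 0.5197 -0.122   0.2148] [ 3.141 -0.    -3.014] t 16.7 F [-0.52  0.52 -2.7 ]
turn [-0.015  0.579  0.051] then shift [-1.77  5.89  1.96]
(-0.004, 0) 0.5796050201568143 [0.52043521 0.17320578 0.07437111]
at [ 0.5197 -0.122   0.2148] [ 3.141 -0.    -3.014] t 16.7 F [-0.52  0.52 -2.7 ]
turn [-0.015  0.579  0.051] then shift [-1.92  5.89  2.1 ]
```

>>> {"fn": "move_arm", "kwargs": {"increments": [[0.5,0,0.25,-0.1,0,0,0.025],[0.5,0,0.5,-0.1,0,0,0.027],[0.5,0.1,0.5,-0.1,0,0,0],[0.5,0.1,0.5,0,0,0,0],[0.5,0.1,0.5,0,0,0,0],[0.5,0.1,0.5,0,0,0,0],[0.5,0.1,0.5,0,0,0,0],[0.5,0.1,0.5,0,0,0,0],[0.5,0,0.5,0,0,0,0],[0.5,0,0.5,0,0,0,0],[0.5,0,0.5,0,0,0,0],[0.5,0,0.35,0,0,0,0],[0.5,0,0.25,0,0,0,0],[0.5,0,0,0,0,0,0]]}}

```text
time_s: 18.1
ee_pos: [0.4664, 0.168, 0.2294]
eef_rot: [-3.141, -0.001, -3.065]
force: [0.1, -0.6, -1.8]
grip_width: 0.0562
grip_force: 29.9
```

>>> {"fn": "move_arm", "kwargs": {"increments": [[0.5,0,0,0,0,0.08,0],[0.5,0,0,0,0,0.1,0],[0.5,0,0,0,0,0.1,0],[0.5,0,0,0,0,0.1,0],[0.5,0,0,0,0,0.1,0],[0.5,0,0,0,0,0.1,0],[0.5,0,0,0,0,0,0],[0.5,0,0,0,0,0,0]]}}

```text
time_s: 18.9
ee_pos: [0.4671, 0.1667, 0.2295]
eef_rot: [-3.142, -0.578, -3.067]
force: [-0.1, -0.2, -2.1]
grip_width: 0.0558
grip_force: 29.9
```

```bash
cat > place.py <<'E'
from h import *
import sys
tip=legpt(2.09,.09,.003);h=.068
xb=-.010;th=np.arctan2(tip[0]-xb,tip[2]-.012)
u=np.array([np.sin(th),0,np.cos(th)]);f=np.array([-np.cos(th),0,np.sin(th)])
for clr in((-.015,.06),(-.006,.006),(-.004,0)):
    T=np.array([xb+clr[0],0,.012+clr[1]])+.010*f+h*u;print(clr);plan(s2w(T),tool(YAW,-th))
o,p,r=state();L=R.from_euler("z",-YAW)*r;z=-L.apply([0,0,1]);print("mag tilt",np.arctan2(z[0],z[2]))
b=w2s(p)-h*z; fr=L.apply([1,0,0])  # tool x towards front
print("origin in stand",b,"back edge",b-.01*fr)
E
python3 place.py
```

```text
(-0.015, 0.06)
at [0.4671 0.1667 0.2295] [-3.142 -0.578 -3.067] t 18.9 F [-0.14 -0.21 -2.06]
turn [-0.     0.002  0.   ] then shift [-1.76  0.05  1.12]
(-0.006, 0.006)
at [0.4671 0.1667 0.2295] [-3.142 -0.578 -3.067] t 18.9 F [-0.14 -0.21 -2.06]
turn [-0.     0.002  0.   ] then shift [-2.5   0.05  1.93]
(-0.004, 0)
at [0.4671 0.1667 0.2295] [-3.142 -0.578 -3.067] t 18.9 F [-0.14 -0.21 -2.06]
turn [-0.     0.002  0.   ] then shift [-2.6   0.05  2.01]
mag tilt 0.5780591453356225
origin in stand [-0.07596518 -0.00256206  0.17257356] back edge [-0.06758993 -0.00256202  0.16710956]
```

>>> {"fn": "move_arm", "kwargs": {"increments": [[0.5,-0.2,0.01,0.12,0,0.002,0],[0.5,-0.35,0.01,0.22,0,0,0],[0.5,-0.35,0.01,0.22,0,0,0],[0.5,-0.35,0.01,0.22,0,0,0],[0.5,-0.31,0.01,0.22,0,0,0],[0.5,-0.2,0,0.12,0,0,0],[0.5,0,0,0,0,0,0],[0.5,0,0,0,0,0,0]]}}

```text
time_s: 19.7
ee_pos: [0.5093, 0.1729, 0.1357]
eef_rot: [3.141, -0.581, -3.066]
force: [0.0, -0.0, -2.4]
grip_width: 0.0557
grip_force: 29.9
```

```bash
python3 place.py; python3 - <<'E'
from h import *
c,P=campose("wrist");s=ctrl.camera("scene")
cv2.imwrite("pics/a2.png",np.hstack([cv2.resize(c["color"][100:300,220:420],(400,400),interpolation=cv2.INTER_CUBIC),cv2.resize(s["color"][130:260,320:450],(400,400),interpolation=cv2.INTER_CUBIC)]))
E
```

```text
(-0.015, 0.06)
at [0.5093 0.1729 0.1357] [ 3.141 -0.581 -3.066] t 19.7 F [ 0.03 -0.01 -2.36]
turn [-0.    -0.001  0.001] then shift [-0.02 -0.01  0.02]
(-0.006, 0.006)
at [0.5093 0.1729 0.1357] [ 3.141 -0.581 -3.066] t 19.7 F [ 0.03 -0.01 -2.36]
turn [-0.    -0.001  0.001] then shift [-0.76 -0.01  0.83]
(-0.004, 0)
at [0.5093 0.1729 0.1357] [ 3.141 -0.581 -3.066] t 19.7 F [ 0.03 -0.01 -2.36]
turn [-0.    -0.001  0.001] then shift [-0.86 -0.01  0.91]
mag tilt 0.58074476925168
origin in stand [-0.03354189  0.00054318  0.0788803 ] back edge [-0.02518135  0.00055155  0.07339384]
```

View pics/a2.png

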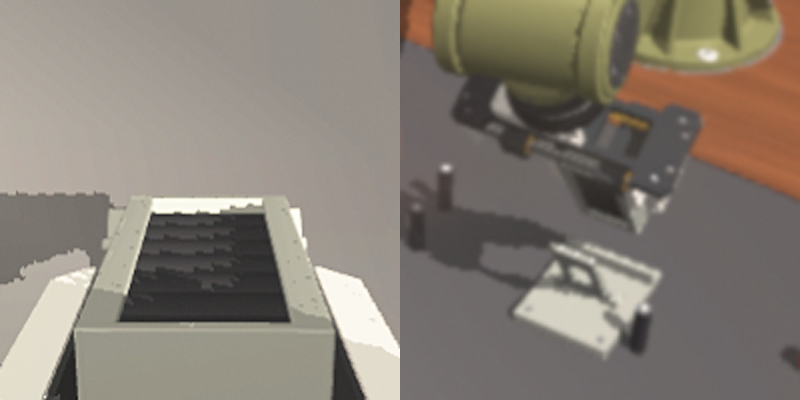

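The leg leans back on its stop, and the magazine hangs square above the trough with nothing in the way. I'm lowering it now.

>>> {"fn": "move_arm", "kwargs": {"increments": [[0.5,-0.1,0,0.12,0,0,0],[0.5,-0.15,0,0.17,0,0,0],[0.5,-0.15,0,0.17,0,0,0],[0.5,-0.15,0,0.15,0,0,0],[0.5,-0.11,0,0.12,0,0,0],[0.5,-0.06,0,0.06,0,0,0],[0.5,-0.04,0,0.04,0,0,0],[0.5,0,0,0,0,0,0],[0.5,0,0,0,0,0,0]]}}

```text
time_s: 20.7
ee_pos: [0.5183, 0.1736, 0.0798]
eef_rot: [3.142, -0.581, -3.066]
force: [0.3, -1.2, -1.9]
grip_width: 0.0561
grip_force: 29.9
```

```bash
python3 place.py|tail -6
```

```text
turn [-0.    -0.002  0.001] then shift [ 0.   -0.01 -0.01]
(-0.004, 0)
at [0.5183 0.1736 0.0798] [ 3.142 -0.581 -3.066] t 20.7 F [ 0.29 -1.16 -1.93]
turn [-0.    -0.002  0.001] then shift [-0.1  -0.01  0.07]
mag tilt 0.5814865923252053
origin in stand [-0.02459395  0.0005186   0.02299091] back edge [-0.01623748  0.00052545  0.01749824]
```

>>> {"fn": "move_arm", "kwargs": {"increments": [[0.5,-0.011,0,0.017,0,0,0],[0.5,-0.011,0,0.017,0,0,0],[0.5,-0.011,0,0.017,0,0,0],[0.5,-0.011,0,0.017,0,0,0],[0.5,0,0,0,0,0,0]]}}

```text
time_s: 21.2
ee_pos: [0.518, 0.1736, 0.0753]
eef_rot: [-3.142, -0.582, -3.066]
force: [-0.3, 0.1, -2.6]
grip_width: 0.0561
grip_force: 29.9
```

>>> {"fn": "move_arm", "kwargs": {"increments": [[0.5,-0.008,0,0.012,0,0,0],[0.5,-0.008,0,0.012,0,0,0],[0.5,0,0,0,0,0,0]]}}

```text
time_s: 21.5
ee_pos: [0.5181, 0.1736, 0.074]
eef_rot: [3.142, -0.582, -3.066]
force: [0.2, -0.0, -2.3]
grip_width: 0.0559
grip_force: 29.9
```

>>> {"fn": "move_arm", "kwargs": {"increments": [[0.5,-0.008,0,0.012,0,0,0],[0.5,-0.008,0,0.012,0,0,0],[0.5,0,0,0,0,0,0]]}}

```text
time_s: 21.8
ee_pos: [0.5186, 0.1736, 0.0735]
eef_rot: [3.141, -0.581, -3.066]
force: [1.6, 0.2, 5.1]
grip_width: 0.0557
grip_force: 29.9
```

>>> {"fn": "move_arm", "kwargs": {"increments": [[0.5,0.007,0,-0.011,0,0,0],[0.5,-0.017,0,-0.011,0,0,0],[0.5,-0.017,0,-0.011,0,0,0],[0.5,-0.017,0,-0.011,0,0,0],[0.5,0,0,0,0,0,0]]}}

```text
time_s: 22.3
ee_pos: [0.521, 0.1738, 0.073]
eef_rot: [-3.142, -0.583, -3.066]
force: [-1.7, 0.4, 0.9]
grip_width: 0.0559
grip_force: 30.0
```

>>> {"fn": "move_arm", "kwargs": {"increments": [[0.5,-0.017,0,-0.011,0,0,0],[0.5,-0.009,0,-0.006,0,0,0],[0.5,0,0,0,0,0,0]]}}

```text
time_s: 22.6
ee_pos: [0.5228, 0.1739, 0.0731]
eef_rot: [-3.141, -0.582, -3.066]
force: [-1.6, -0.9, -0.1]
grip_width: 0.0557
grip_force: 30.0
```

>>> {"fn": "move_arm", "kwargs": {"increments": [[0.5,-0.012,0,-0.008,0,0,0],[0.5,-0.012,0,-0.008,0,0,0],[0.5,0,0,0,0,0,0]]}}

```text
time_s: 22.9
ee_pos: [0.5243, 0.174, 0.0732]
eef_rot: [3.142, -0.582, -3.066]
force: [-1.3, 1.1, -0.5]
grip_width: 0.0562
grip_force: 30.0
```

>>> {"fn": "move_arm", "kwargs": {"increments": [[0.5,-0.012,0,-0.008,0,0,0],[0.5,-0.012,0,-0.008,0,0,0],[0.5,0,0,0,0,0,0]]}}

```text
time_s: 23.2
ee_pos: [0.5257, 0.1741, 0.0732]
eef_rot: [3.142, -0.582, -3.066]
force: [-0.9, 0.2, 0.3]
grip_width: 0.0564
grip_force: 30.0
```

```bash
python3 place.py|tail -2
```

```text
mag tilt 0.5818628796970774
origin in stand [-0.01719405  0.00051397  0.01640173] back edge [-0.00883965  0.00052066  0.01090591]
```

>>> {"fn": "move_arm", "kwargs": {"increments": [[0.5,-0.012,0,-0.008,0,0,0],[0.5,-0.012,0,-0.008,0,0,0],[0.5,0,0,0,0,0,0]]}}

```text
time_s: 23.5
ee_pos: [0.5269, 0.1742, 0.0732]
eef_rot: [-3.142, -0.583, -3.066]
force: [-2.9, -1.6, -0.3]
grip_width: 0.0561
grip_force: 30.0
```

>>> {"fn": "move_arm", "kwargs": {"increments": [[0.5,-0.006,0,-0.004,0,0,0],[0.5,0,0,0,0,0,0],[0.5,0,0,0,0,0,0],[0.5,0,0,0,0,0,0]], "force": 5}}

```text
time_s: 23.9
ee_pos: [0.5273, 0.1743, 0.0731]
eef_rot: [3.142, -0.582, -3.066]
force: [-4.9, -0.7, -0.6]
grip_width: 0.0562
grip_force: 5.0
```

>>> {"fn": "move_arm", "kwargs": {"increments": [[0.62,0,0,0,0,0,0],[0.66,0,0,0,0,0,0],[0.7,0,0,0,0,0,0],[0.75,0,0,0,0,0,0],[0.75,0,0,0,0,0,0],[0.75,0,0,0,0,0,0]]}}

```text
time_s: 24.5
ee_pos: [0.5274, 0.1743, 0.0732]
eef_rot: [-3.142, -0.582, -3.066]
force: [-0.3, 0.3, 0.6]
grip_width: 0.0705
grip_force: 0.0
```

```bash
python3 - <<'E'
from h import *
c,P=campose("wrist");s=ctrl.camera("scene")
cv2.imwrite("pics/a3.png",np.hstack([cv2.resize(c["color"][100:300,220:420],(400,400),interpolation=cv2.INTER_CUBIC),cv2.resize(s["color"][130:260,320:450],(400,400),interpolation=cv2.INTER_CUBIC)]))
E
```

```text
(no output)
```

View pics/a3.png

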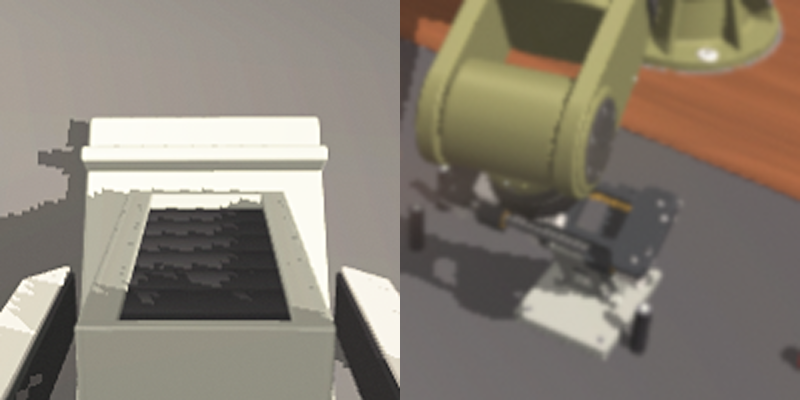

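The magazine is released and leaning in the trough, with the fingers clear on both sides. I'm retracting along the tool axis.

>>> {"fn": "move_arm", "kwargs": {"increments": [[0.75,0,0,-0.1,0,0,0],[0.75,0,0,-0.3,0,0,0],[0.75,0,0,-0.4,0,0,0],[0.75,0,0,-0.5,0,0,0],[0.75,0,0,-0.5,0,0,0],[0.75,0,0,-0.5,0,0,0],[0.75,0.2,0,-0.4,0,0,0],[0.75,0.2,0,-0.1,0,0,0],[0.75,0,0,0,0,0,0],[0.75,0,0,0,0,0,0]]}}

```text
time_s: 25.6
ee_pos: [0.587, 0.1788, 0.2006]
eef_rot: [-3.141, -0.583, -3.066]
force: [-0.3, -0.2, 0.3]
grip_width: 0.0703
grip_force: 0.0
```

```bash
python3 - <<'E'
from h import *
c,P=campose("wrist");s,S=campose("scene")
# predicted resting corners of the magazine (top face), tilt .58, back edge -7
th=.58;u=np.array([np.sin(th),0,np.cos(th)]);f=np.array([-np.cos(th),0,np.sin(th)])
b=np.array([-.0075,0,.012]);X=[s2w(b+k*.02*f+np.array([0,y,0])+h*u) for h in(0,.11) for k in(0,1) for y in(-.028,.028)]
for n,(q,Q) in{"w":(c,P),"s":(s,S)}.items():
    im=q["color"]
    for p in proj(q,Q,X): cv2.circle(im,tuple(int(v) for v in p.round()),1,(0,0,255),-1)
    m=proj(q,Q,X).mean(0).astype(int);print(m)
    y0=max(0,min(280,m[1]-60));x0=max(0,min(520,m[0]-60))
    locals()[n]=cv2.resize(im[y0:y0+120,x0:x0+120],(400,400),interpolation=cv2.INTER_CUBIC)
    if n=="w":W=locals()[n]
cv2.imwrite("pics/a4.png",np.hstack([W,locals()["s"]]))
print(state()[0]["force"],state()[1])
E
```

```text
[321 206]
[380 212]
[-0.2530579   0.39617966 -0.50619823] [0.58704639 0.17875925 0.20021747]
```

View pics/a4.png

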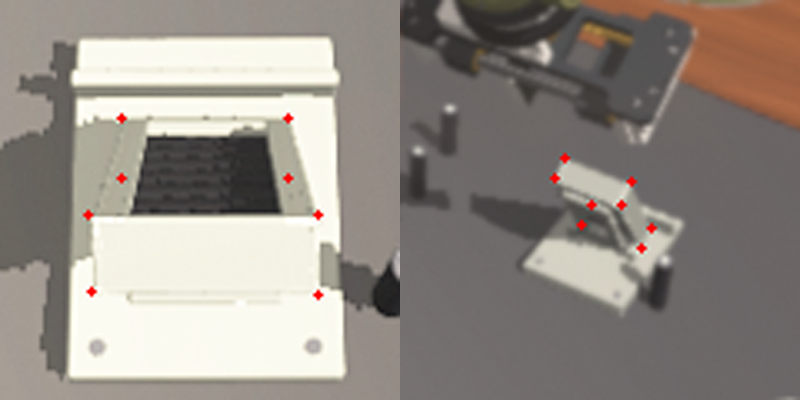

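The magazine rests where predicted (wrist crop corners within 1–2 px). It leans about 0.58 rad, is centred and square, and the robot is clear of it, so I'm handing in.

```bash
python3 -c "
from station import ctrl
print(ctrl.hand_in())"
```

```text
the job is handed in; nothing more can be done
None
```

I handed the job in at about 26 s, but the hand-in returned no verdict: the leg was held on its stop at about 11 N, and the last picture shows the tall magazine centred in the trough, leaning back about 0.58 rad and released. I saw no bystander disturbed.

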